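# Thread the throttle shaft through the carburettor ears

### The arm

A 7-joint arm with a two-finger parallel gripper is mounted at the origin on the work surface. World frame = base frame: x ahead of the robot, y to its left, z up, the work surface at z = 0. Lengths are in m, angles in degrees, forces in N, time in s.
With the tool pointing down it reaches from about 0.425 to 0.875 m from the base axis. Payload 4.7 kg.
Tool frame: the origin (TCP) lies between the finger pads; the fingertips stand 8 mm ahead of it and the grasp point (between the pads) lies 11 mm behind it (env.tip_extent is the distance from the TCP to the fingertips, in m); z points along the fingers, y is the line along which they close (so a half turn about z gives the same grasp; the last joint's range is limited). The gripper opens to 87 mm and grips with 3 to 60 N. Pads are 19 mm wide; open, the fingers measure 117 mm over their backs; the gripper's body (75 mm by 190 mm) begins 51 mm behind the grasp point.
Start: joints at [73.23, 18.392, -4.016, 83.108, 1.295, 78.541, -3.26], TCP at [0.196, -0.62, 0.231] pointing down, gripper open.
Joint ranges: [-163.93, 163.93], [-17.29, 119.83], [-79.2, 71.16], [3.27, 140.29], [-89.18, 269.18], [5.43, 117.66], [-154.24, 154.24]. Speed limits (degrees/s): [147.25, 147.25, 180, 180, 180, 180, 180].

### API

Orientations are given as [roll, pitch, yaw] about the fixed x, y, z axes, in that order (R = Rz(yaw) Ry(pitch) Rx(roll)).
In Python, from cell import sensors, vision, workorder, env gives the robot as it stands.
- The arm moves only by the tool drive_tool, never from a script. Its argument "moves" is a list of rows, each an object of numbers: "x", "y", "z": the shift along the tool's x, y, z in mm; "rx", "ry", "rz": the turn, a rotation vector about the tool's x, y, z in rad; "fingers": the closure, from -1 (fully open) to 1 (shut). In form: [{"x": .., "y": .., "z": .., "rx": .., "ry": .., "rz": .., "fingers": ..}, ...]. A call has 1 to 20 rows; each row is the pose to reach, as a shift and turn from the pose commanded when the call began, along the tool's axes at that moment; what a row does not reach only later rows make up. A row lasts 1/8 s, in which the tool goes at most 62.5 mm and 10.7 degrees, less where a joint would pass 70% of its speed; a pose out of reach is approached as far as the arm can. A call with a gripper value outside its range is refused whole. The fingers move at their own pace and stop on an object; "force" is the grip in N (left out, the last holds). Time passes only in rows, so rows that repeat a pose let the fingers close. It gives the time, the measured TCP pose, the force, the opening and the grip force at its end, in the units of the state.
- sensors.get_obs(): the state, without advancing time (a new reading comes with each control period).
- vision.read_camera(name): name is "scene" or "top"; returns a dict with "image" (400x640x3 uint8, red, green, blue), "fx", "fy", "cx", "cy" (pixels), "k1" (the pictures are not rectified: a ray, as slopes to the right and down, at radius r is drawn at 1 + k1 r^2 times it, then the intrinsics apply), "R" (3x3) and "t" (3): a world point X has camera coordinates R X + t. Camera axes: x right, y down, z forward; pixel columns grow to the right and rows downward; lengths in m; the calibration is good to about 2 mm. A picture is of the moment at which its call begins. There is no depth.
- workorder.sign_off(): hands the job in; it is judged then, once.
The state is a dict: "time_s": time; "qpos": joint angles; "joint_velocities": joint speeds; "effort": joint torques, N m; "tool_pos": TCP position; "tool_rot": TCP orientation; "force": force on the tool from outside, world axes, zero at the start; "wrist_torque": the same for the moment, N m; "grip_width": finger opening in m; "grasp_force": force on a finger pad.
Only numpy, scipy, OpenCV 4.12 (cv2) and the standard library are available. Lean on these libraries where they do the work, as an engineer would, in place of code of your own. Each camera call takes 0.05 s, during which the arm holds its last target. There are 200 camera calls.

### The job

Take the red-headed steel throttle shaft out of the wooden block and thread it, nose down, through the top ear, the sprung brass lever and the bottom ear of the carburettor on the turntable, then push it fully home so its head sits flush on the top ear, and let go. Feel for the holes gently: do not lean hard on the carburettor, and leave the other things on the bench alone.

Things in the scene. Friction and masses are not known exactly. Their poses are not given: they have to be found in the camera images.
- turntable: round turntable, 150 mm across, 24 mm high, its aluminium platter locked at an unknown angle; origin on its axis at the underside, z up. Clamped on the platter, a black carburettor (no higher than its top ear) with two level aluminium ears, 8 mm thick, one above the other. An upright 10.5 mm hole, not chamfered, goes through each ear, one straight below the other
- axis_top (a point): the turntable's AXIS at the height of the top ear's upper face (115 mm above the bench). The axis of the ears' holes is upright and lies 5 to 7 mm from the turntable's axis, in any direction: the pose of the carburettor on its platter is not measured, so find the hole by feel or sight. The ear is flat for at least 20 mm around its hole's centre on every side
- axis_lever (a point): the turntable's axis at mid-height (85.5 mm) of the brass lever between the ears: 5 mm thick, hole 10.5 mm. It swings sideways; a return spring holds its hole about 1.7 mm to one side of the ears' holes. The shaft's tapered nose, pushed down with 3 to 8 N, moves it into line; it then keeps pressing the shaft sideways with 1 to 2 N
- axis_bottom (a point): the turntable's axis at the upper face of the bottom ear (63 mm above the bench; its underside is at 55 mm)
- shaft: steel throttle shaft, 94 mm long, 45 to 80 g, upright; origin at the nose tip, z toward the head. 9 mm diameter; the lowest 4 mm taper to 5.2 mm across at the tip. Red round head to grip: 18 mm diameter, 24 mm tall, 70 to 94 mm from the tip. It starts nose down in the block's loose hole, nose 6 mm above the bench; lift 36 mm to draw it out
- shaft_tip (a point): the tip of the nose, lower end of the shaft
- shaft_shoulder (a point): centre of the underside of the red head, 70 mm from the tip; this face comes to rest on the top ear
- block: wooden block 90 x 60 mm (x, y), 40 mm high, fixed to the bench; the shaft stands in its central hole, 11.5 mm across and 34 mm deep. Origin at the centre of its underside
- plug_a: spark plug with white porcelain, lying, 62 mm long, 20 mm high; one of the bystanders, to be left where it lies
- plug_b: the second such spark plug; one of the bystanders, to be left where it lies
- gap_tool: flat steel gap tool, 125 mm long, 6 mm thick; one of the bystanders, to be left where it lies
- fuel_cap: blue plastic fuel cap, 54 mm across, 25 mm high; one of the bystanders, to be left where it lies
- primer_bulb: orange rubber primer bulb, 28 mm across, 20 mm high; one of the bystanders, to be left where it lies
- screwdriver: screwdriver lying on the bench; one of the bystanders, to be left where it lies

How it is judged (in metres and radians):
On the way, in this order (a step that is already met when the one before it is completed fails the run):
1. the shaft's nose has passed through the top ear's hole (z of shaft_tip in the frame of axis_top below -0.012 m and horizontal distance between each of shaft_tip, shaft_shoulder and axis_top below 0.011 m), for 0.05 s.
2. the nose has passed through the lever and the bottom ear (z of shaft_tip in the frame of axis_top below -0.062 m and horizontal distance between each of shaft_tip, shaft_shoulder and axis_top below 0.011 m), for 0.05 s.
At the end, for the whole second after the job is handed in: the shaft stands upright (within 0.06 rad) through both ears and the lever, within 11 mm of the turntable's axis at head and nose, its head resting on the top ear (within 2 mm), at rest and released (z of shaft_shoulder in the frame of axis_top between -0.003 and 0.002 m and horizontal distance between each of shaft_shoulder, shaft_tip and axis_top below 0.011 m and angle between shaft's own z axis and vertical below 0.06 rad and linear speed of shaft below 0.02 m/s); the robot touches nothing.
It fails at once if the shaft is pressed on the carburettor or turntable with more than 40 N (contact force between shaft and turntable above 40 N).
It fails at once if the robot itself presses on the carburettor or turntable with more than 40 N (contact force between any of the fingers, the arm and turntable above 40 N).
It fails at once if a bystander is moved by more than 20 mm (distance of any of plug_a, plug_b, gap_tool, fuel_cap, primer_bulb, screwdriver from where it was at the start of the episode above 0.02 m).
It also fails if it takes over 58 s, if anything falls off the work surface, if the arm or the gripper's body presses on something with over 40 N, if the wrist force passes 120 N, or if a joint passes its speed limit or range.

## Working session

There is one attempt and no reset: what is moved stays moved. The work goes in short steps, Python scripts to look and compute and a tool call to move; the robot and the scene stay as the last step left them, time stands still between calls to the robot, and variables do not carry over. Pictures are saved under pics/ and viewed, at most 10 in all, crops included, and the job is handed in when it is done.

Besides the shell and the picture viewer there is one more tool, called after "Emit:" as name(argument=value, ...), one argument or row to a line, values as JSON. drive_tool: Moves the arm, as the interface text tells. Its arguments: {"type":"object","properties":{"moves":{"type":"array"},"force":{"type":"number"}},"required":["moves"]}

```bash
mkdir -p pics
cat > h.py <<'E'
import numpy as np, cv2
from cell import sensors, vision, workorder, env
def cam(n):
    c=vision.read_camera(n); return c
def ray(c,u,v):
    xd=np.array([(u-c['cx'])/c['fx'],(v-c['cy'])/c['fy']]); x=xd.copy()
    for _ in range(30): x=xd/(1+c['k1']*(x@x))
    R=np.array(c['R']);t=np.array(c['t'])
    return -R.T@t, R.T@np.array([x[0],x[1],1])
def at_z(c,u,v,z):
    o,d=ray(c,u,v); return o+d*(z-o[2])/d[2]
def proj(c,X):
    p=np.array(c['R'])@np.array(X)+np.array(c['t']); x=p[:2]/p[2]; x=x*(1+c['k1']*(x@x))
    return np.array([x[0]*c['fx']+c['cx'],x[1]*c['fy']+c['cy']])
E
python3 - <<'E'
from h import *
import pickle
for n in ['scene','top']:
    c=cam(n); cv2.imwrite(f'pics/{n}0.png',cv2.cvtColor(c['image'],cv2.COLOR_RGB2BGR)); pickle.dump(c,open(n+'0.pkl','wb'))
    print(n,c['fx'],c['cx'],c['cy'],c['k1'],-np.array(c['R']).T@c['t'])
o=sensors.get_obs(); print(o)
E
```

```text
scene 367.3258319914438 328.49546771159055 200.0574098851077 -0.005372036636717057 [1.01108759 0.16714782 0.78604474]
top 384.75734824077324 315.15472710715215 195.91399113220473 0.023928854217324696 [ 0.49419494 -0.08418259  0.91156171]
{'time_s': 0.1, 'qpos': array([73.22728506, 18.43671802, -4.01719863, 83.16817236,  1.2952511 ,
       78.54106387, -3.25928876]), 'joint_velocities': array([ 0.06208359, -0.032018  ,  0.03544118, -0.12254117, -0.01810311,
       -0.01603678, -0.01126382]), 'effort': array([ 1.98481735e-04, -4.92572665e+01, -4.05599149e-01, -3.13396955e+01,
       -6.41958090e-02,  3.94604774e-02,  6.51775986e-05]), 'tool_pos': array([ 0.1961528 , -0.61918683,  0.22954722]), 'tool_rot': array([-1.79899300e+02,  5.17713125e-03,  1.75846633e+01]), 'force': array([-0.27149548,  0.35026755, -0.45106867]), 'wrist_torque': array([ 0.0129358 , -0.02611206,  0.01131476]), 'grasp_force': 0.0, 'grip_width': 0.0870119254375865}
```

View pics/scene0.png

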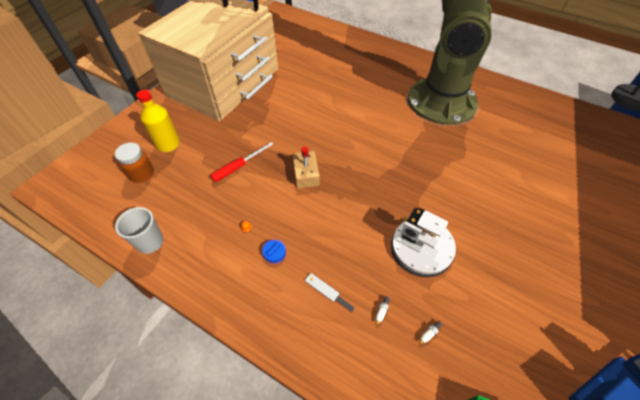

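View pics/top0.png

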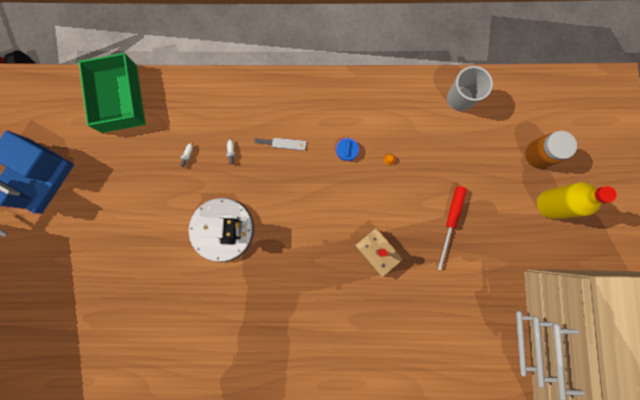

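The scene view shows the block and red head near (305,155) and the turntable near (424,245). In the top view they are near (381,252) and (221,230). I'll enlarge both in one mosaic.

Run:
```python
from h import *
def crop(n,u,v,w,h,s):
    im=cv2.imread(f'pics/{n}0.png')[v:v+h,u:u+w]; return cv2.resize(im,None,fx=s,fy=s,interpolation=cv2.INTER_CUBIC)
a=crop('top',180,190,80,80,5);b=crop('top',345,215,80,60,5)
c=crop('scene',385,200,80,80,5);d=crop('scene',280,140,80,60,5)
m=np.zeros((600,800,3),np.uint8)
m[:400,:400]=a;m[:400,400:]=c
m[400:,:400]=cv2.resize(b,None,fx=.6667,fy=.6667)[:200,:400] if 0 else np.pad(cv2.resize(b,(266,200)),((0,0),(0,134),(0,0)))
m[400:,400:]=np.pad(cv2.resize(d,(266,200)),((0,0),(0,134),(0,0)))
cv2.imwrite('pics/m0.png',m)
```

```text
(no output)
```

View pics/m0.png

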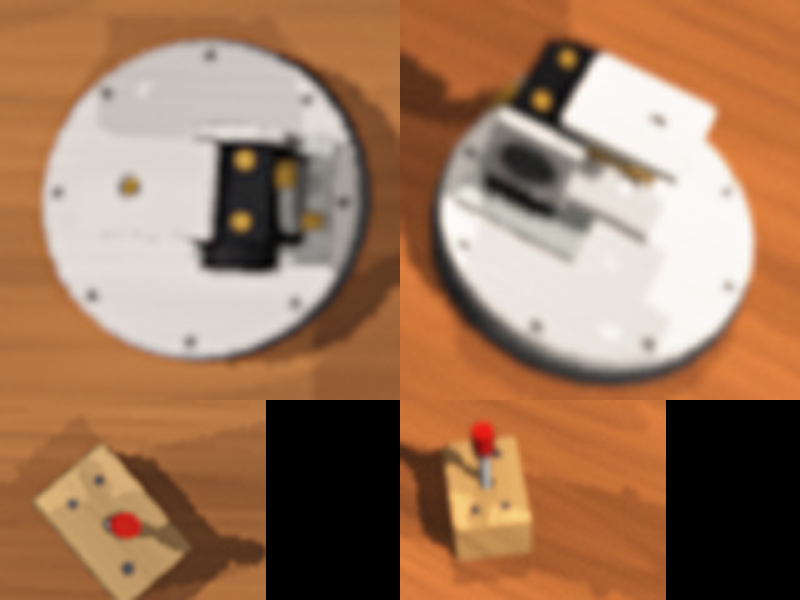

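Enlarged: the ear hole is at crop (129,186) in the top view, px (205.8,227.2), with brass below it. In the scene view it is at px (436.6,224). The red head is at about (382.6,252.6) in top and (305,148) in scene.

Run:
```python
from h import *
import pickle
T=pickle.load(open('top0.pkl','rb'));S=pickle.load(open('scene0.pkl','rb'))
print('hole',at_z(T,205.8-.4,227.2-.4,.115),at_z(S,436.2,223.6,.115))
print('platter top',at_z(T,180+202/5-.4,190+198/5-.4,.024), 'edges',at_z(T,180+42/5,229.5,.024),at_z(T,180+362/5,229.5,.024))
for u,v in [(435,215),(755,260),(620,383)]: print(at_z(S,385+(u-400)/5-.4,200+v/5-.4,.024))
# red centroid
for n,c,r in [('top',T,(345,215,80,60)),('scene',S,(280,140,60,50))]:
    im=c['image'].astype(int);u,v,w,h=r;p=im[v:v+h,u:u+w]
    m=(p[...,0]>150)&(p[...,1]<60)&(p[...,2]<70)
    ys,xs=np.nonzero(m);print(n,m.sum(),xs.mean()+u,ys.mean()+v,xs.min()+u,xs.max()+u,ys.min()+v,ys.max()+v)
    for z in (.1,.088):print(z,at_z(c,xs.mean()+u,ys.mean()+v,z))
# block corners top (z=.04)
for u,v in [(35,500),(103,446),(188,548),(122,602)]: print('blk',at_z(T,345+u/3.325-.4,215+(v-400)/3.325-.4,.04))
```

```text
hole [0.53500143 0.15733264 0.115     ] [0.53400174 0.15744426 0.115     ]
platter top [0.53429279 0.15093837 0.024     ] edges [0.5332746  0.22390619 0.024     ] [0.53396505 0.0760655  0.024     ]
[0.57331959 0.08523623 0.024     ]
[0.51802842 0.22281934 0.024     ]
[0.60774046 0.19201849 0.024     ]
top 47 381.9148936170213 252.29787234042553 378 386 249 255
0.1 [ 0.48486837 -0.20906715  0.1       ]
0.088 [ 0.48473047 -0.21091373  0.088     ]
scene 39 304.9230769230769 150.64102564102564 302 307 147 155
0.1 [ 0.49077605 -0.20719575  0.1       ]
0.088 [ 0.48167498 -0.21374361  0.088     ]
blk [ 0.50062016 -0.15876723  0.04      ]
blk [ 0.53721902 -0.20500811  0.04      ]
blk [ 0.4695408  -0.26060835  0.04      ]
blk [ 0.43371114 -0.21602428  0.04      ]
```

Both cameras put the ear hole at (0.5345, 0.1574), 6.5 mm from the platter centre, which fits the 5–7 mm given. The shaft is at (0.485, -0.210), matching the block's centre. I'll work out the shift in tool axes.

```bash
cat >> h.py <<'E'
from scipy.spatial.transform import Rotation as Ro
def shift(target,pos=None):
    o=sensors.get_obs(); R=Ro.from_euler('xyz',o['tool_rot'],degrees=True).as_matrix()
    R=Ro.from_euler('xyz',[180,0,o['tool_rot'][2]],degrees=True).as_matrix()
    p=o['tool_pos'] if pos is None else np.array(pos)
    return np.round(R.T@(np.array(target)-p)*1000,1)
E
python3 -c "
from h import *
print(shift([.485,-.2102,.2],[.196,-.62,.231]),env.tip_extent)"
```

```text
[ 399.3 -303.3   31. ] 0.008
```

Emit:
drive_tool(
  moves=[
    {"x": 40,"y": -30,"z": 3},
    {"x": 80,"y": -61,"z": 6},
    {"x": 120,"y": -91,"z": 9},
    {"x": 160,"y": -121,"z": 12},
    {"x": 200,"y": -152,"z": 15},
    {"x": 240,"y": -182,"z": 18},
    {"x": 280,"y": -212,"z": 21},
    {"x": 320,"y": -243,"z": 25},
    {"x": 360,"y": -273,"z": 28},
    {"x": 399.3,"y": -303.3,"z": 31},
    {"x": 399.3,"y": -303.3,"z": 31},
    {"x": 399.3,"y": -303.3,"z": 31},
    {"x": 399.3,"y": -303.3,"z": 31},
    {"x": 399.3,"y": -303.3,"z": 31,"fingers": -1},
  ],
  force=30,
)

```text
invalid input at $.moves[0]: expected keys x, y, z, rx, ry, rz, fingers
```

Emit:
drive_tool(
  moves=[
    {"x": 40,"y": -30,"z": 3,"rx": 0,"ry": 0,"rz": 0,"fingers": -1},
    {"x": 80,"y": -61,"z": 6,"rx": 0,"ry": 0,"rz": 0,"fingers": -1},
    {"x": 120,"y": -91,"z": 9,"rx": 0,"ry": 0,"rz": 0,"fingers": -1},
    {"x": 160,"y": -121,"z": 12,"rx": 0,"ry": 0,"rz": 0,"fingers": -1},
    {"x": 200,"y": -152,"z": 15,"rx": 0,"ry": 0,"rz": 0,"fingers": -1},
    {"x": 240,"y": -182,"z": 18,"rx": 0,"ry": 0,"rz": 0,"fingers": -1},
    {"x": 280,"y": -212,"z": 21,"rx": 0,"ry": 0,"rz": 0,"fingers": -1},
    {"x": 320,"y": -243,"z": 25,"rx": 0,"ry": 0,"rz": 0,"fingers": -1},
    {"x": 360,"y": -273,"z": 28,"rx": 0,"ry": 0,"rz": 0,"fingers": -1},
    {"x": 399.3,"y": -303.3,"z": 31,"rx": 0,"ry": 0,"rz": 0,"fingers": -1},
    {"x": 399.3,"y": -303.3,"z": 31,"rx": 0,"ry": 0,"rz": 0,"fingers": -1},
    {"x": 399.3,"y": -303.3,"z": 31,"rx": 0,"ry": 0,"rz": 0,"fingers": -1},
    {"x": 399.3,"y": -303.3,"z": 31,"rx": 0,"ry": 0,"rz": 0,"fingers": -1},
  ],
  force=30,
)

```text
time_s: 1.72
tool_pos: [0.4844, -0.2116, 0.1994]
tool_rot: [180.0, 0.0, 17.4]
force: [0.2, -0.3, -0.1]
grip_width: 0.087
grasp_force: 0.0
```

```bash
python3 -c "
from h import *
print(shift([.485,-.2102,.087]));o=sensors.get_obs();print(o['tool_pos'],o['tool_rot'],o['time_s'],o['qpos'],o['force'])"
```

```text
[  0.9  -1.2 112.4]
[ 0.48444418 -0.21158086  0.19937519] [1.79984575e+02 4.02724361e-02 1.74180899e+01] 1.725 [ 44.43520462   6.04247835 -25.22400764 102.03287544   2.73365459
  72.53887241 -54.06972642] [ 0.24597955 -0.31483665 -0.08830034]
```

Emit:
drive_tool(
  moves=[
    {"x": 1,"y": -1,"z": 30,"rx": 0,"ry": 0,"rz": 0,"fingers": -1},
    {"x": 1,"y": -1,"z": 60,"rx": 0,"ry": 0,"rz": 0,"fingers": -1},
    {"x": 1,"y": -1,"z": 90,"rx": 0,"ry": 0,"rz": 0,"fingers": -1},
    {"x": 1,"y": -1,"z": 112,"rx": 0,"ry": 0,"rz": 0,"fingers": -1},
    {"x": 1,"y": -1,"z": 112,"rx": 0,"ry": 0,"rz": 0,"fingers": -1},
    {"x": 1,"y": -1,"z": 112,"rx": 0,"ry": 0,"rz": 0,"fingers": -1},
    {"x": 1,"y": -1,"z": 112,"rx": 0,"ry": 0,"rz": 0,"fingers": -1},
    {"x": 1,"y": -1,"z": 112,"rx": 0,"ry": 0,"rz": 0,"fingers": -1},
  ],
)

```text
time_s: 2.72
tool_pos: [0.4865, -0.209, 0.0884]
tool_rot: [179.9, -0.1, 17.6]
force: [0.6, 0.3, 1.0]
grip_width: 0.0869
grasp_force: 0.0
```

Run:
```python
from h import *
im=[]
for n in ['scene','top']:
    c=cam(n); u,v=proj(c,[.485,-.21,.09]).astype(int)
    p=cv2.cvtColor(c['image'],cv2.COLOR_RGB2BGR)[v-50:v+50,u-50:u+50]; im.append(cv2.resize(p,(400,400),interpolation=cv2.INTER_CUBIC))
cv2.imwrite('pics/g1.png',np.hstack(im)); o=sensors.get_obs();print(o['tool_pos'],o['tool_rot'],shift([.485,-.2102,.087]))
```

```text
[ 0.486266   -0.20884846  0.08807926] [ 1.79952551e+02 -2.93053206e-02  1.75797993e+01] [-1.6  0.9  1.1]
```

View pics/g1.png

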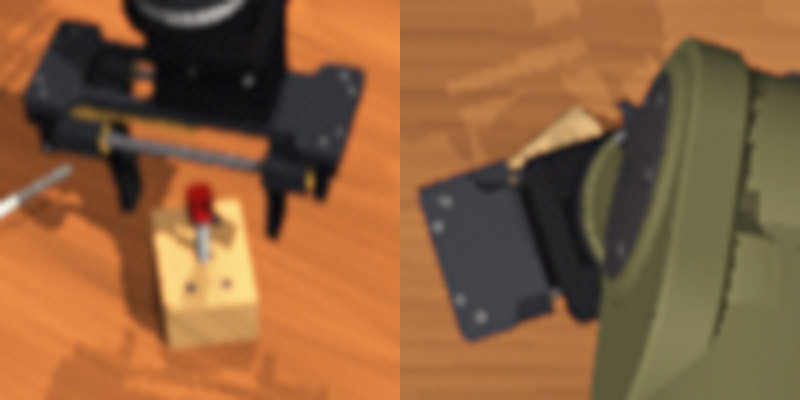

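The scene crop shows the red head (200,205) centred between the open fingers. The top view is hidden by the arm. I'll make a small correction and close.

Emit:
drive_tool(
  moves=[
    {"x": -1.5,"y": 0.5,"z": 1,"rx": 0,"ry": 0,"rz": 0,"fingers": -1},
    {"x": -1.5,"y": 0.5,"z": 1,"rx": 0,"ry": 0,"rz": 0,"fingers": 1},
    {"x": -1.5,"y": 0.5,"z": 1,"rx": 0,"ry": 0,"rz": 0,"fingers": 1},
    {"x": -1.5,"y": 0.5,"z": 1,"rx": 0,"ry": 0,"rz": 0,"fingers": 1},
    {"x": -1.5,"y": 0.5,"z": 1,"rx": 0,"ry": 0,"rz": 0,"fingers": 1},
    {"x": -1.5,"y": 0.5,"z": 1,"rx": 0,"ry": 0,"rz": 0,"fingers": 1},
    {"x": -1.5,"y": 0.5,"z": 1,"rx": 0,"ry": 0,"rz": 0,"fingers": 1},
    {"x": -1.5,"y": 0.5,"z": 1,"rx": 0,"ry": 0,"rz": 0,"fingers": 1},
    {"x": -1.5,"y": 0.5,"z": 1,"rx": 0,"ry": 0,"rz": 0,"fingers": 1},
    {"x": -1.5,"y": 0.5,"z": 1,"rx": 0,"ry": 0,"rz": 0,"fingers": 1},
  ],
  force=40,
)

```text
time_s: 4.08
tool_pos: [0.4847, -0.2097, 0.0866]
tool_rot: [180.0, -0.0, 17.6]
force: [-0.2, 0.1, -0.0]
grip_width: 0.0171
grasp_force: 39.9
```

Emit:
drive_tool(
  moves=[
    {"x": 0,"y": 0,"z": -10,"rx": 0,"ry": 0,"rz": 0,"fingers": 1},
    {"x": 0,"y": 0,"z": -25,"rx": 0,"ry": 0,"rz": 0,"fingers": 1},
    {"x": 0,"y": 0,"z": -40,"rx": 0,"ry": 0,"rz": 0,"fingers": 1},
    {"x": 0,"y": 0,"z": -60,"rx": 0,"ry": 0,"rz": 0,"fingers": 1},
    {"x": 0,"y": 0,"z": -90,"rx": 0,"ry": 0,"rz": 0,"fingers": 1},
    {"x": 0,"y": 0,"z": -120,"rx": 0,"ry": 0,"rz": 0,"fingers": 1},
    {"x": 0,"y": 0,"z": -140,"rx": 0,"ry": 0,"rz": 0,"fingers": 1},
    {"x": 0,"y": 0,"z": -140,"rx": 0,"ry": 0,"rz": 0,"fingers": 1},
    {"x": 0,"y": 0,"z": -140,"rx": 0,"ry": 0,"rz": 0,"fingers": 1},
    {"x": 0,"y": 0,"z": -140,"rx": 0,"ry": 0,"rz": 0,"fingers": 1},
  ],
)

```text
time_s: 5.32
tool_pos: [0.484, -0.2093, 0.2254]
tool_rot: [-179.9, 0.1, 17.6]
force: [-0.1, -0.2, -0.9]
grip_width: 0.0165
grasp_force: 39.9
```

Run:
```python
from h import *
import pickle
c=cam('scene');pickle.dump(c,open('lift.pkl','wb'))
o=sensors.get_obs();p=o['tool_pos'];print(p,o['tool_rot'],o['force'],o['grip_width'],shift([.5345,.1574,.226]))
u,v=proj(c,[p[0],p[1],p[2]-.05]).astype(int);print(u,v, proj(c,[p[0],p[1],p[2]-.0806]),proj(c,[p[0],p[1],p[2]-.0106]))
q=cv2.cvtColor(c['image'],cv2.COLOR_RGB2BGR)[v-40:v+40,u-40:u+40]
cv2.imwrite('pics/l1.png',cv2.resize(q,(560,560),interpolation=cv2.INTER_CUBIC))
```

```text
[ 0.48413205 -0.20937894  0.22549949] [-1.79923435e+02  7.88140755e-02  1.75827999e+01] [-0.46465388  0.59810477 -0.87583859] 0.0167586889222825 [ 158.8 -334.4   -0.5]
304 126 [304.83159292 135.92499706] [303.45349398 113.85674348]
```

View pics/l1.png

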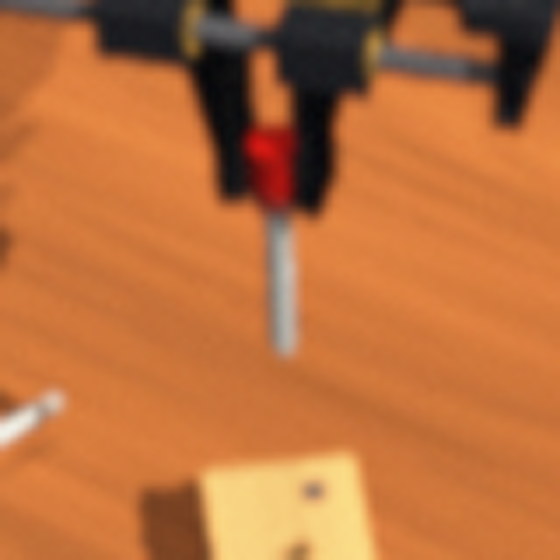

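The shaft hangs upright: the nose is at about (305,136), against a prediction of (304.8,135.9). Carrying it to above the ear hole.

Emit:
drive_tool(
  moves=[
    {"x": 10,"y": -21,"z": 0,"rx": 0,"ry": 0,"rz": 0,"fingers": 1},
    {"x": 25,"y": -53,"z": 0,"rx": 0,"ry": 0,"rz": 0,"fingers": 1},
    {"x": 42,"y": -88,"z": 0,"rx": 0,"ry": 0,"rz": 0,"fingers": 1},
    {"x": 60,"y": -126,"z": 0,"rx": 0,"ry": 0,"rz": 0,"fingers": 1},
    {"x": 78,"y": -164,"z": 0,"rx": 0,"ry": 0,"rz": 0,"fingers": 1},
    {"x": 96,"y": -202,"z": 0,"rx": 0,"ry": 0,"rz": 0,"fingers": 1},
    {"x": 114,"y": -240,"z": 0,"rx": 0,"ry": 0,"rz": 0,"fingers": 1},
    {"x": 132,"y": -278,"z": 0,"rx": 0,"ry": 0,"rz": 0,"fingers": 1},
    {"x": 147,"y": -310,"z": 0,"rx": 0,"ry": 0,"rz": 0,"fingers": 1},
    {"x": 158.8,"y": -334.4,"z": 0,"rx": 0,"ry": 0,"rz": 0,"fingers": 1},
    {"x": 158.8,"y": -334.4,"z": 0,"rx": 0,"ry": 0,"rz": 0,"fingers": 1},
    {"x": 158.8,"y": -334.4,"z": 0,"rx": 0,"ry": 0,"rz": 0,"fingers": 1},
    {"x": 158.8,"y": -334.4,"z": 0,"rx": 0,"ry": 0,"rz": 0,"fingers": 1},
    {"x": 158.8,"y": -334.4,"z": 0,"rx": 0,"ry": 0,"rz": 0,"fingers": 1},
  ],
)

```text
time_s: 7.12
tool_pos: [0.5352, 0.156, 0.2265]
tool_rot: [180.0, 0.0, 17.5]
force: [0.4, -0.0, -0.4]
grip_width: 0.0167
grasp_force: 39.9
```

Run:
```python
from h import *
import pickle
c=cam('scene')
o=sensors.get_obs();p=o['tool_pos'];print(p,o['tool_rot'],o['force'],o['grip_width'],shift([.5345,.1574,.206]))
tip=p-[0,0,.0806];u,v=proj(c,[.5345,.1574,.125]).astype(int);u-=40;v-=40;print(u,v,proj(c,tip),proj(c,[.5345,.1574,.115]))
q=cv2.cvtColor(c['image'],cv2.COLOR_RGB2BGR)[v:v+80,u:u+80]
cv2.imwrite('pics/h1.png',cv2.resize(q,(560,560),interpolation=cv2.INTER_CUBIC))
```

```text
[0.53521684 0.15625776 0.2265299 ] [1.79973403e+02 2.09913502e-03 1.75001841e+01] [ 0.2273096   0.05205319 -0.11971658] 0.016985305527697597 [-0.3 -1.3 20.5]
397 181 [439.11953011 215.95356317] [436.09557685 223.76038494]
```

View pics/h1.png

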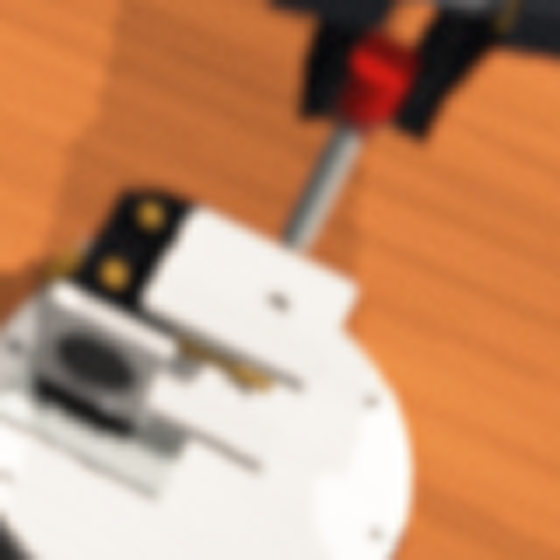

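The nose is at about (438.9,216) as predicted, and the ear hole is at about (436.1,223), so the alignment is good to about 1 mm. I'll descend gently to just into the hole.

Emit:
drive_tool(
  moves=[
    {"x": -0.3,"y": -0.8,"z": 10,"rx": 0,"ry": 0,"rz": 0,"fingers": 1},
    {"x": -0.3,"y": -0.8,"z": 20,"rx": 0,"ry": 0,"rz": 0,"fingers": 1},
    {"x": -0.3,"y": -0.8,"z": 26,"rx": 0,"ry": 0,"rz": 0,"fingers": 1},
    {"x": -0.3,"y": -0.8,"z": 29,"rx": 0,"ry": 0,"rz": 0,"fingers": 1},
    {"x": -0.3,"y": -0.8,"z": 31,"rx": 0,"ry": 0,"rz": 0,"fingers": 1},
    {"x": -0.3,"y": -0.8,"z": 32,"rx": 0,"ry": 0,"rz": 0,"fingers": 1},
    {"x": -0.3,"y": -0.8,"z": 33,"rx": 0,"ry": 0,"rz": 0,"fingers": 1},
    {"x": -0.3,"y": -0.8,"z": 33.5,"rx": 0,"ry": 0,"rz": 0,"fingers": 1},
    {"x": -0.3,"y": -0.8,"z": 33.5,"rx": 0,"ry": 0,"rz": 0,"fingers": 1},
    {"x": -0.3,"y": -0.8,"z": 33.5,"rx": 0,"ry": 0,"rz": 0,"fingers": 1},
  ],
)

```text
time_s: 8.43
tool_pos: [0.5346, 0.1578, 0.1931]
tool_rot: [180.0, -0.0, 17.6]
force: [0.2, -0.0, -0.6]
grip_width: 0.0169
grasp_force: 39.9
```

Emit:
drive_tool(
  moves=[
    {"x": 0,"y": 0,"z": 1,"rx": 0,"ry": 0,"rz": 0,"fingers": 1},
    {"x": 0,"y": 0,"z": 2,"rx": 0,"ry": 0,"rz": 0,"fingers": 1},
    {"x": 0,"y": 0,"z": 3,"rx": 0,"ry": 0,"rz": 0,"fingers": 1},
    {"x": 0,"y": 0,"z": 4,"rx": 0,"ry": 0,"rz": 0,"fingers": 1},
    {"x": 0,"y": 0,"z": 4,"rx": 0,"ry": 0,"rz": 0,"fingers": 1},
    {"x": 0,"y": 0,"z": 4,"rx": 0,"ry": 0,"rz": 0,"fingers": 1},
  ],
)

```text
time_s: 9.18
tool_pos: [0.5346, 0.1578, 0.189]
tool_rot: [180.0, -0.0, 17.6]
force: [0.4, -0.1, -0.8]
grip_width: 0.0168
grasp_force: 39.9
```

Emit:
drive_tool(
  moves=[
    {"x": 0,"y": 0,"z": 2,"rx": 0,"ry": 0,"rz": 0,"fingers": 1},
    {"x": 0,"y": 0,"z": 4,"rx": 0,"ry": 0,"rz": 0,"fingers": 1},
    {"x": 0,"y": 0,"z": 6,"rx": 0,"ry": 0,"rz": 0,"fingers": 1},
    {"x": 0,"y": 0,"z": 8,"rx": 0,"ry": 0,"rz": 0,"fingers": 1},
    {"x": 0,"y": 0,"z": 10,"rx": 0,"ry": 0,"rz": 0,"fingers": 1},
    {"x": 0,"y": 0,"z": 12,"rx": 0,"ry": 0,"rz": 0,"fingers": 1},
    {"x": 0,"y": 0,"z": 14,"rx": 0,"ry": 0,"rz": 0,"fingers": 1},
    {"x": 0,"y": 0,"z": 16,"rx": 0,"ry": 0,"rz": 0,"fingers": 1},
    {"x": 0,"y": 0,"z": 16,"rx": 0,"ry": 0,"rz": 0,"fingers": 1},
    {"x": 0,"y": 0,"z": 16,"rx": 0,"ry": 0,"rz": 0,"fingers": 1},
  ],
)

```text
time_s: 10.42
tool_pos: [0.5346, 0.1578, 0.1731]
tool_rot: [180.0, -0.0, 17.6]
force: [-0.3, -0.7, -1.8]
grip_width: 0.0173
grasp_force: 39.9
```

Tip is at about 0.0925, just above the lever. Now easing through the lever.

Emit:
drive_tool(
  moves=[
    {"x": 0,"y": 0,"z": 1.5,"rx": 0,"ry": 0,"rz": 0,"fingers": 1},
    {"x": 0,"y": 0,"z": 3,"rx": 0,"ry": 0,"rz": 0,"fingers": 1},
    {"x": 0,"y": 0,"z": 4.5,"rx": 0,"ry": 0,"rz": 0,"fingers": 1},
    {"x": 0,"y": 0,"z": 5.5,"rx": 0,"ry": 0,"rz": 0,"fingers": 1},
    {"x": 0,"y": 0,"z": 6.5,"rx": 0,"ry": 0,"rz": 0,"fingers": 1},
    {"x": 0,"y": 0,"z": 7.5,"rx": 0,"ry": 0,"rz": 0,"fingers": 1},
    {"x": 0,"y": 0,"z": 8.5,"rx": 0,"ry": 0,"rz": 0,"fingers": 1},
    {"x": 0,"y": 0,"z": 9.5,"rx": 0,"ry": 0,"rz": 0,"fingers": 1},
    {"x": 0,"y": 0,"z": 10.5,"rx": 0,"ry": 0,"rz": 0,"fingers": 1},
    {"x": 0,"y": 0,"z": 10.5,"rx": 0,"ry": 0,"rz": 0,"fingers": 1},
    {"x": 0,"y": 0,"z": 10.5,"rx": 0,"ry": 0,"rz": 0,"fingers": 1},
  ],
)

```text
time_s: 11.8
tool_pos: [0.5345, 0.1579, 0.1624]
tool_rot: [-180.0, 0.0, 17.6]
force: [-0.1, 0.2, -1.4]
grip_width: 0.0168
grasp_force: 39.9
```

Emit:
drive_tool(
  moves=[
    {"x": 0,"y": 0,"z": 1.5,"rx": 0,"ry": 0,"rz": 0,"fingers": 1},
    {"x": 0,"y": 0,"z": 3,"rx": 0,"ry": 0,"rz": 0,"fingers": 1},
    {"x": 0,"y": 0,"z": 5,"rx": 0,"ry": 0,"rz": 0,"fingers": 1},
    {"x": 0,"y": 0,"z": 7,"rx": 0,"ry": 0,"rz": 0,"fingers": 1},
    {"x": 0,"y": 0,"z": 9,"rx": 0,"ry": 0,"rz": 0,"fingers": 1},
    {"x": 0,"y": 0,"z": 11,"rx": 0,"ry": 0,"rz": 0,"fingers": 1},
    {"x": 0,"y": 0,"z": 13,"rx": 0,"ry": 0,"rz": 0,"fingers": 1},
    {"x": 0,"y": 0,"z": 15,"rx": 0,"ry": 0,"rz": 0,"fingers": 1},
    {"x": 0,"y": 0,"z": 16.5,"rx": 0,"ry": 0,"rz": 0,"fingers": 1},
    {"x": 0,"y": 0,"z": 16.5,"rx": 0,"ry": 0,"rz": 0,"fingers": 1},
  ],
)

```text
time_s: 13.05
tool_pos: [0.5345, 0.1577, 0.1457]
tool_rot: [180.0, 0.0, 17.6]
force: [0.4, -0.0, -1.7]
grip_width: 0.017
grasp_force: 39.9
```

Run:
```python
from h import *
c=cam('scene')
o=sensors.get_obs();p=o['tool_pos'];print(p,o['tool_rot'],o['force'],o['wrist_torque'])
u,v=proj(c,[.5345,.1574,.125]).astype(int);u-=40;v-=40;print(u,v,proj(c,p-[0,0,.0106]))
q=cv2.cvtColor(c['image'],cv2.COLOR_RGB2BGR)[v:v+80,u:u+80]
cv2.imwrite('pics/i1.png',cv2.resize(q,(560,560),interpolation=cv2.INTER_CUBIC))
```

```text
[0.53449939 0.15770236 0.1457769 ] [1.79996756e+02 1.62849559e-02 1.75765293e+01] [ 0.21179404  0.04792334 -0.90727344] [0.08355297 0.13366865 0.0233837 ]
397 181 [438.59739222 218.78212756]
```

View pics/i1.png

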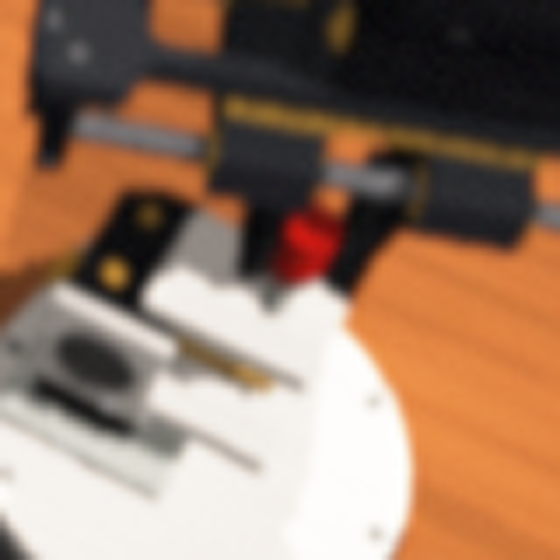

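The head's underside is at about (439,220), as predicted, and the shaft is in the top ear with the fingers clear. Next is the bottom ear.

Emit:
drive_tool(
  moves=[
    {"x": 0,"y": 0,"z": 1,"rx": 0,"ry": 0,"rz": 0,"fingers": 1},
    {"x": 0,"y": 0,"z": 2,"rx": 0,"ry": 0,"rz": 0,"fingers": 1},
    {"x": 0,"y": 0,"z": 3,"rx": 0,"ry": 0,"rz": 0,"fingers": 1},
    {"x": 0,"y": 0,"z": 4,"rx": 0,"ry": 0,"rz": 0,"fingers": 1},
    {"x": 0,"y": 0,"z": 5,"rx": 0,"ry": 0,"rz": 0,"fingers": 1},
    {"x": 0,"y": 0,"z": 6,"rx": 0,"ry": 0,"rz": 0,"fingers": 1},
    {"x": 0,"y": 0,"z": 7,"rx": 0,"ry": 0,"rz": 0,"fingers": 1},
    {"x": 0,"y": 0,"z": 8,"rx": 0,"ry": 0,"rz": 0,"fingers": 1},
    {"x": 0,"y": 0,"z": 8,"rx": 0,"ry": 0,"rz": 0,"fingers": 1},
    {"x": 0,"y": 0,"z": 8,"rx": 0,"ry": 0,"rz": 0,"fingers": 1},
  ],
)

```text
time_s: 14.35
tool_pos: [0.5345, 0.1578, 0.1379]
tool_rot: [180.0, 0.0, 17.6]
force: [0.3, 0.6, -0.5]
grip_width: 0.0168
grasp_force: 39.9
```

Emit:
drive_tool(
  moves=[
    {"x": 0,"y": 0,"z": 1.5,"rx": 0,"ry": 0,"rz": 0,"fingers": 1},
    {"x": 0,"y": 0,"z": 3,"rx": 0,"ry": 0,"rz": 0,"fingers": 1},
    {"x": 0,"y": 0,"z": 4.5,"rx": 0,"ry": 0,"rz": 0,"fingers": 1},
    {"x": 0,"y": 0,"z": 6,"rx": 0,"ry": 0,"rz": 0,"fingers": 1},
    {"x": 0,"y": 0,"z": 7.5,"rx": 0,"ry": 0,"rz": 0,"fingers": 1},
    {"x": 0,"y": 0,"z": 9,"rx": 0,"ry": 0,"rz": 0,"fingers": 1},
    {"x": 0,"y": 0,"z": 10,"rx": 0,"ry": 0,"rz": 0,"fingers": 1},
    {"x": 0,"y": 0,"z": 10.5,"rx": 0,"ry": 0,"rz": 0,"fingers": 1},
    {"x": 0,"y": 0,"z": 11,"rx": 0,"ry": 0,"rz": 0,"fingers": 1},
    {"x": 0,"y": 0,"z": 11,"rx": 0,"ry": 0,"rz": 0,"fingers": 1},
    {"x": 0,"y": 0,"z": 11,"rx": 0,"ry": 0,"rz": 0,"fingers": 1},
  ],
)

```text
time_s: 15.72
tool_pos: [0.5346, 0.1577, 0.127]
tool_rot: [180.0, 0.0, 17.6]
force: [-0.2, -0.8, 0.2]
grip_width: 0.0167
grasp_force: 39.9
```

Emit:
drive_tool(
  moves=[
    {"x": 0,"y": 0,"z": 0.4,"rx": 0,"ry": 0,"rz": 0,"fingers": 1},
    {"x": 0,"y": 0,"z": 0.8,"rx": 0,"ry": 0,"rz": 0,"fingers": 1},
    {"x": 0,"y": 0,"z": 1.2,"rx": 0,"ry": 0,"rz": 0,"fingers": 1},
    {"x": 0,"y": 0,"z": 1.2,"rx": 0,"ry": 0,"rz": 0,"fingers": 1},
  ],
)

```text
time_s: 16.23
tool_pos: [0.5346, 0.1577, 0.1258]
tool_rot: [180.0, 0.0, 17.6]
force: [-0.5, -1.0, 0.3]
grip_width: 0.0171
grasp_force: 39.9
```

Emit:
drive_tool(
  moves=[
    {"x": 0,"y": 0,"z": 0.3,"rx": 0,"ry": 0,"rz": 0,"fingers": 1},
    {"x": 0,"y": 0,"z": 0.6,"rx": 0,"ry": 0,"rz": 0,"fingers": 1},
    {"x": 0,"y": 0,"z": 0.9,"rx": 0,"ry": 0,"rz": 0,"fingers": 1},
    {"x": 0,"y": 0,"z": 0.9,"rx": 0,"ry": 0,"rz": 0,"fingers": 1},
  ],
)

```text
time_s: 16.73
tool_pos: [0.5347, 0.1578, 0.1256]
tool_rot: [180.0, -0.0, 17.6]
force: [-1.1, -1.7, 6.0]
grip_width: 0.0168
grasp_force: 40.0
```

6 N of contact at exactly the predicted seated height, with the fingertips still 2.6 mm above the ear. Release and rise.

Emit:
drive_tool(
  moves=[
    {"x": 0,"y": 0,"z": -0.3,"rx": 0,"ry": 0,"rz": 0,"fingers": -1},
    {"x": 0,"y": 0,"z": -0.3,"rx": 0,"ry": 0,"rz": 0,"fingers": -1},
    {"x": 0,"y": 0,"z": -0.3,"rx": 0,"ry": 0,"rz": 0,"fingers": -1},
    {"x": 0,"y": 0,"z": -0.3,"rx": 0,"ry": 0,"rz": 0,"fingers": -1},
    {"x": 0,"y": 0,"z": -0.3,"rx": 0,"ry": 0,"rz": 0,"fingers": -1},
    {"x": 0,"y": 0,"z": -0.3,"rx": 0,"ry": 0,"rz": 0,"fingers": -1},
    {"x": 0,"y": 0,"z": -15,"rx": 0,"ry": 0,"rz": 0,"fingers": -1},
    {"x": 0,"y": 0,"z": -40,"rx": 0,"ry": 0,"rz": 0,"fingers": -1},
    {"x": 0,"y": 0,"z": -70,"rx": 0,"ry": 0,"rz": 0,"fingers": -1},
    {"x": 0,"y": 0,"z": -100,"rx": 0,"ry": 0,"rz": 0,"fingers": -1},
    {"x": 0,"y": 0,"z": -100,"rx": 0,"ry": 0,"rz": 0,"fingers": -1},
    {"x": 0,"y": 0,"z": -100,"rx": 0,"ry": 0,"rz": 0,"fingers": -1},
  ],
)

```text
time_s: 18.23
tool_pos: [0.5344, 0.1577, 0.225]
tool_rot: [180.0, 0.0, 17.6]
force: [-0.9, 0.7, 0.1]
grip_width: 0.0866
grasp_force: 0.0
```

Run:
```python
from h import *
c=cam('scene')
o=sensors.get_obs();print(o['tool_pos'],o['force'],o['grip_width'])
u,v=proj(c,[.5345,.1574,.125]).astype(int);u-=40;v-=40;print(u,v,proj(c,[.5346,.1577,.115]),proj(c,[.5346,.1577,.139]))
q=cv2.cvtColor(c['image'],cv2.COLOR_RGB2BGR)[v:v+80,u:u+80]
cv2.imwrite('pics/f1.png',cv2.resize(q,(560,560),interpolation=cv2.INTER_CUBIC))
```

```text
[0.53410856 0.15756529 0.22436529] [ 0.31446745 -0.13357838 -0.680106  ] 0.08723810195785885
397 181 [436.21024644 223.85602351] [439.03917834 217.83702982]
```

View pics/f1.png

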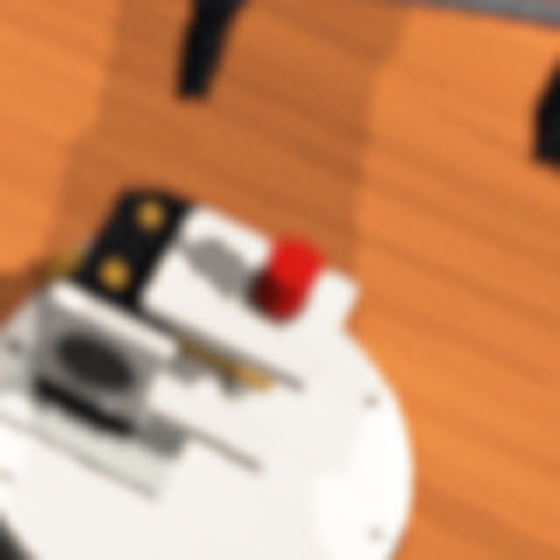

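The head stands upright and flush on the ear: top at crop (295,260), base at (275,303), matching predictions, and the gripper is clear. Handing in.

```bash
python3 -c "
from h import *
print(workorder.sign_off())"
```

```text
the job is handed in; nothing more can be done
None
```

The throttle shaft is threaded through the top ear, lever and bottom ear, seated with its head on the top ear and released; the job was handed in at about 18 s of robot time, and sign-off returned no verdict.

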